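Rock the ball sorter's gate over and feed the waiting balls down the other chute

ROBOT

A 6-joint arm with a two-finger parallel gripper is mounted at the origin on a cart in front of the work surface, level with it; the furniture and walls round the work are solid. World frame = base frame: x ahead of the robot, y to its left, z up, the work surface at z = 0. Lengths are in m, angles in degrees, forces in N, time in s.
With the tool pointing down it reaches from about 0.35 to 0.875 m from the base axis. Payload 15.5 kg.
Tool frame: the origin (TCP) lies midway between the tips of the shut fingers; the grasp point (between the pads) lies 19 mm behind it; z points along the fingers, x is the direction in which the jaws open and shut, and the axes are right-handed (so a half turn about z gives the same grasp; the last joint's range is limited). The gripper opens to 85 mm and grips with 20 to 120 N. Pads are 22 mm wide; open, the fingers measure 114 mm over their backs; the gripper's body (76 mm by 85 mm) begins 54 mm behind the grasp point. The pads swing forward as they close: fully open they stand 13 mm farther back than shut.
Start: joints at [65.289, 28.281, 77.091, -0, 74.628, -5.472], TCP at [0.206, 0.59, 0.231] pointing down, gripper open.
Joint ranges: [-166.48, 166.48], [-47.26, 123.95], [12.59, 153.08], [-70.14, 250.14], [6.76, 159.57], [-176.63, 176.63]. Speed limits (degrees/s): [108.29, 108.29, 147.25, 172.46, 172.46, 172.46].

INTERFACE

Orientations are given as a 3x3 rotation matrix whose columns are the frame's x, y, z axes.
In Python, from rig import arm gives the robot as it stands. The module is installed in compiled form; this text tells all that it offers.
- The arm moves only by the tool servo_tool, never from a script. Its argument "deltas" is text: rows parted by semicolons, each of 4 numbers parted by spaces: the shift along the tool's x, y, z in cm, then the turn about the tool's z in rad. In form: dx dy dz yaw; .... A call has 1 to 5 rows; each row shifts and turns the commanded pose from where the row before left it, along the tool's axes as they then stand; what a row does not reach is not made up. A row lasts 1/8 s, in which the tool goes at most 62.5 mm and 10.7 degrees, less where a joint would pass 70% of its speed; a pose out of reach is approached as far as the arm can. A call is refused whole if a number of a shift passes 6.25 or a number of a turn 0.188, either way. A call with a gripper value outside its range is refused whole. "claw" is the opening, from -1 (shut) to 1 (fully open), set as the call begins (left out, the last holds). The fingers move at their own pace and stop on an object; "grip_force" is the grip in N (left out, the last holds). Time passes only in rows, so rows that do not move let the fingers close. It gives the time, the measured TCP pose, the force and the opening at its end, in the units of the state.
- arm.get_obs(): the state, without advancing time (a new reading comes with each control period).
- arm.grab_frame(name): name is "scene" or "side" or "wrist"; returns a dict with "img" (400x640x3 uint8, red, green, blue), "depth" (400x640 float32, m along the optical axis (not along the pixel's ray), 0 where there is no reading), "fx", "fy", "cx", "cy" (pixels), "dist_coeffs" ([k1, k2, p1, p2, k3] as OpenCV has them; the pictures are not rectified), "R" (3x3) and "t" (3): a world point X has camera coordinates R X + t; the wrist camera has in their place "hand_eye" (4x4, takes a point from camera to tool coordinates, whose origin is the TCP and whose axes are the tool frame's). Camera axes: x right, y down, z forward; pixel columns grow to the right and rows downward; lengths in m; the calibration is good to about 2 mm. A picture is of the moment at which its call begins: read the wrist's pose just before it.
- arm.sign_off(): hands the job in, once; it reports no verdict.
Trained networks look in the newest picture that a camera, given by its name, has taken for a name from the list of things; names that differ only in an ending like _2 or _b are one class to them, and where a whole thing is asked for, a point or a joint stands for the part that bears it (a point fixed in the world has none). Each returns a list of dicts, best first, with "score" (0 to 1); they miss things now and then, are a little off and sometimes report something else, mostly with a low value. They report only what shows in the picture. A call takes as long as a camera call.
- arm.boxes_of(camera, label): "centre" ([x, y, z] in m, in world coordinates, good to about 4 mm: the middle of the surface that is visible of it).
The state is a dict: "time": time; "qpos": joint angles; "joint_velocities": joint speeds; "effort": joint torques, N m; "ee_pos": TCP position; "tool_rot": TCP orientation; "force": force on the tool from outside, world axes, zero at the start; "torque": the same for the moment, N m; "opening": finger opening in m.
Only numpy, scipy, OpenCV 4.12 (cv2) and the standard library are available. Lean on these libraries where they do the work, as an engineer would, in place of code of your own. Each camera call takes 0.05 s, during which the arm holds its last target.

TASK

The ball sorter on the table has a seesaw gate that now feeds one of its two chutes: with the fingertips, press down the raised thumb tab of the gate so that it rocks over to its other stop. Then gently push the two steel balls waiting on the rails over the lip, so that they drop on the gate and roll down the other chute (the one the gate did not feed at first). Nothing is to be gripped or lifted: leave the balls alone once they are off the rails, and do not disturb the vials, weight, cork and eraser standing around.

Things in the scene. Friction and masses are not known exactly. Their poses are not given: they have to be found in the camera images.
- sorter: Bench ball sorter fixed to the table: base plate 190x270x8 mm (own x -125 to 65, y -135 to 135 mm). Origin on the table below the middle of the gate; own x points away from the robot, y to the left, z up. Two rails for the balls in front, a seesaw gate behind them, one white chute under each gate end. A backboard 40 mm wide, 125 mm high stands behind the gate's middle (x = 24.5 mm).
- gate (a joint): Angle (rad) of the seesaw gate, a steel trough 150 mm long (y), 40 mm wide, floor 30 mm above its pivot, walls 10 mm; the pivot runs along the sorter's x axis, 55 mm high. +0.28: tipped right (left end raised, balls roll into the right chute); -0.28: tipped left. Top-heavy: tips to one stop or the other by itself from level (0). Starts either way.
- tab_left (a point): Middle of the top of the gate's left thumb tab, a flat plate 28 (x) by 30 (y) by 4 mm at the back (+x) of the trough's left end, 34 mm behind the pivot's middle. Raised: 113 mm above the table, 56 mm left of the sorter's middle; lowered: 74 mm and 78 mm. Pressing the raised tab 30 mm or more straight down rocks the gate over; it takes about 0.5 N.
- tab_right (a point): The same on the right thumb tab, at the gate's right end (mirror image).
- lip (a point): Midway between the two rails at their gate end (the lip), at the top of the rails, 105 mm above the table. Rails: 6 mm steel rods, 16 mm apart, at sorter y = 0, x = -120 to -22 mm, tops 102 to 106 mm high, nothing beside or above them. They fall gently to a dip at x = -38 mm where the balls wait, then rise 3.5 mm to the lip. A ball pushed past it in +x drops on the gate.
- chute_left (a point): Middle of the floor of the left chute, an open white channel 52 mm wide inside (sorter y = 72 to 124 mm), walled all round; it falls from 46 mm height under the gate's left end (x = 27 mm) to 16 mm at its closed front end (x = -115 mm), where balls come to rest.
- chute_right (a point): The same in the right chute (y = -72 to -124 mm).
- ball_front_center (a point): Centre of the front polished, slippery steel ball (24 mm across, about 45 g), the one nearer the gate; it waits on the rails in the dip, centre about 112 mm above the table and 17 mm before the lip.
- ball_rear_center (a point): Centre of the rear steel ball, the same size, touching the front ball on the side towards the robot; pushing it towards the gate pushes both.
- ball_front: The front ball itself (the frame turns as it rolls; its origin is on its surface).
- ball_rear: The rear ball itself.
- vial_a: Bystander, loose: a white-capped glass vial, 21 mm across and 52 mm tall, standing left of the sorter. Origin at the centre of its underside.
- vial_b: Bystander, loose: a white-capped glass vial, 21 mm across and 58 mm tall, standing right of the sorter. Origin at the centre of its underside.
- weight: Bystander, loose: a brass knob weight, 22 mm across and 30 mm tall, standing behind the sorter. Origin at the centre of its underside.
- cork: Bystander, loose: a cork, 26 mm across and 24 mm tall, standing behind the sorter. Origin at the centre of its underside.
- eraser: Bystander, loose: an eraser, 21x42x13 mm, lying on the table left of the sorter. Origin at the centre of its underside.

How it is judged (in metres and radians):
On the way, in this order (a step that is already met when the one before it is completed fails the run):
1. the gate has been rocked to its other stop while both balls still wait on the rails (((value of joint gate below -0.25 rad and distance of tab_left from where it was at the start of the episode above 0.026 m) or (value of joint gate above 0.25 rad and distance of tab_left from where it was at the start of the episode above 0.026 m)) and z of each of ball_front_center, ball_rear_center in the frame of sorter above 0.105 m), for 0.2 s.
2. both balls are in the chute that the gate now feeds ((((value of joint gate below -0.25 rad and distance of tab_left from where it was at the start of the episode above 0.026 m) and (y of ball_front_center in the frame of sorter between 0.068 and 0.13 m and z of ball_front_center in the frame of sorter between 0.02 and 0.075 m and x of ball_front_center in the frame of sorter between -0.125 and 0.03 m) and (y of ball_rear_center in the frame of sorter between 0.068 and 0.13 m and z of ball_rear_center in the frame of sorter between 0.02 and 0.075 m and x of ball_rear_center in the frame of sorter between -0.125 and 0.03 m)) or ((value of joint gate above 0.25 rad and distance of tab_left from where it was at the start of the episode above 0.026 m) and (y of ball_front_center in the frame of sorter between -0.13 and -0.068 m and z of ball_front_center in the frame of sorter between 0.02 and 0.075 m and x of ball_front_center in the frame of sorter between -0.125 and 0.03 m) and (y of ball_rear_center in the frame of sorter between -0.13 and -0.068 m and z of ball_rear_center in the frame of sorter between 0.02 and 0.075 m and x of ball_rear_center in the frame of sorter between -0.125 and 0.03 m)))), for 0.2 s.
At the end, for the whole second after the job is handed in: The gate rests at the stop opposite to where it began (beyond 0.25 rad of its 0.28 rad), and both balls lie at rest (slower than 0.03 m/s) in the chute on its lowered side, none in the other chute or elsewhere ((((value of joint gate below -0.25 rad and distance of tab_left from where it was at the start of the episode above 0.026 m) and (y of ball_front_center in the frame of sorter between 0.068 and 0.13 m and z of ball_front_center in the frame of sorter between 0.02 and 0.075 m and x of ball_front_center in the frame of sorter between -0.125 and 0.03 m) and (y of ball_rear_center in the frame of sorter between 0.068 and 0.13 m and z of ball_rear_center in the frame of sorter between 0.02 and 0.075 m and x of ball_rear_center in the frame of sorter between -0.125 and 0.03 m)) or ((value of joint gate above 0.25 rad and distance of tab_left from where it was at the start of the episode above 0.026 m) and (y of ball_front_center in the frame of sorter between -0.13 and -0.068 m and z of ball_front_center in the frame of sorter between 0.02 and 0.075 m and x of ball_front_center in the frame of sorter between -0.125 and 0.03 m) and (y of ball_rear_center in the frame of sorter between -0.13 and -0.068 m and z of ball_rear_center in the frame of sorter between 0.02 and 0.075 m and x of ball_rear_center in the frame of sorter between -0.125 and 0.03 m))) and linear speed of each of ball_front, ball_rear below 0.03 m/s); the robot touches nothing.
It fails at once if a ball is lifted (its centre more than 25 mm above its place on the rails) (z of any of ball_front_center, ball_rear_center in the frame of sorter above 0.14 m).
It fails at once if the fingers touch a ball off the rails (carry, catch or push it about on the gate, in a chute or on the table) ((contact force between the fingers and ball_front above 0.1 N and (y of ball_front_center in the frame of sorter above 0.03 m or y of ball_front_center in the frame of sorter below -0.03 m or z of ball_front_center in the frame of sorter below 0.075 m)) or (contact force between the fingers and ball_rear above 0.1 N and (y of ball_rear_center in the frame of sorter above 0.03 m or y of ball_rear_center in the frame of sorter below -0.03 m or z of ball_rear_center in the frame of sorter below 0.075 m))).
It fails at once if a ball is pressed or squeezed with more than 15 N, or the sorter or its gate pressed with more than 40 N (contact force between the fingers and ball_front above 15 N or contact force between the fingers and ball_rear above 15 N or contact force between the fingers and sorter above 40 N).
It fails at once if a ball falls off the sorter to the table (height (world z) of any of ball_front_center, ball_rear_center below 0.016 m).
It fails at once if a bystander (vials, weight, cork, eraser) is moved more than 20 mm (distance of any of vial_a, vial_b, weight, cork, eraser from where it was at the start of the episode above 0.02 m).
It also fails if it takes over 38 s, if anything falls off the work surface, if the arm or the gripper's body presses on something with over 40 N, if the wrist force passes 120 N, or if a joint passes its speed limit or range.

## Working session

There is one attempt and no reset: what is moved stays moved. The work goes in short steps, Python scripts to look and compute and a tool call to move; the robot and the scene stay as the last step left them, time stands still between calls to the robot, and variables do not carry over. Pictures are saved under pics/ and viewed, and the job is handed in when it is done.

Besides the shell and the picture viewer there is one more tool, called after "Request:" as a command line: name --argument value ..., lists and objects as JSON in quotes. servo_tool: Moves the arm, as the interface text tells. Its arguments: {"type":"object","properties":{"deltas":{"type":"string"},"claw":{"type":"number"},"grip_force":{"type":"number"}},"required":["deltas"]}

```bash
mkdir -p pics; cat > h.py <<'E'
import numpy as np,cv2
from rig import arm
def save(n,f): 
    cv2.imwrite(f'pics/{f}.png',cv2.cvtColor(n['img'],cv2.COLOR_RGB2BGR))
E
python3 - <<'E'
from h import *
o=arm.get_obs();print(o['time'],o['ee_pos'],o['tool_rot'],o['force'],o['opening'])
for c in ['scene','side']:
    f=arm.grab_frame(c);save(f,c+'0');print(c,-f['R'].T@f['t'])
    for l in ['sorter','tab_left','tab_right','lip','ball_front_center','ball_rear_center','chute_left','chute_right','gate']:
        print(l,[(np.round(b['centre'],3).tolist(),round(b['score'],2)) for b in arm.boxes_of(c,l)][:3])
E
```

```text
0.0 [0.20580076 0.58977237 0.23071037] [[ 3.29534265e-01  9.44143474e-01 -5.19049753e-04]
 [ 9.44142857e-01 -3.29534647e-01 -1.08671623e-03]
 [-1.19706092e-03 -1.31946882e-04 -9.99999275e-01]] [-0.23950626 -1.72531221 -0.42779958] 0.08520482015938112
scene [0.20909381 0.42358109 0.59821886]
sorter [([0.485, -0.236, 0.038], 0.9), ([0.474, -0.072, 0.025], 0.27)]
tab_left [([0.454, -0.242, 0.113], 0.62), ([0.531, -0.23, 0.077], 0.55)]
tab_right [([0.525, -0.231, 0.081], 0.94)]
lip [([0.484, -0.232, 0.038], 0.63)]
ball_front_center [([0.39, 0.029, 0.01], 0.44)]
ball_rear_center [([0.455, -0.243, 0.114], 0.47), ([0.478, -0.242, 0.115], 0.4)]
chute_left [([0.484, -0.234, 0.035], 0.77)]
chute_right [([0.485, -0.228, 0.035], 0.7)]
gate [([0.638, -0.205, 0.017], 0.52)]
side [ 0.48240201 -0.93764518  0.56573785]
sorter [([0.491, -0.273, 0.029], 0.97)]
tab_left [([0.523, -0.266, 0.093], 0.86), ([0.499, -0.432, 0.023], 0.23)]
tab_right [([0.526, -0.268, 0.09], 0.72)]
lip [([0.493, -0.274, 0.028], 0.6)]
ball_front_center []
ball_rear_center [([0.459, -0.256, 0.117], 0.57), ([0.528, -0.264, 0.09], 0.39)]
chute_left [([0.492, -0.276, 0.029], 0.96)]
chute_right [([0.49, -0.273, 0.03], 0.55)]
gate [([0.531, -0.265, 0.089], 0.57)]
```

View pics/scene0.png

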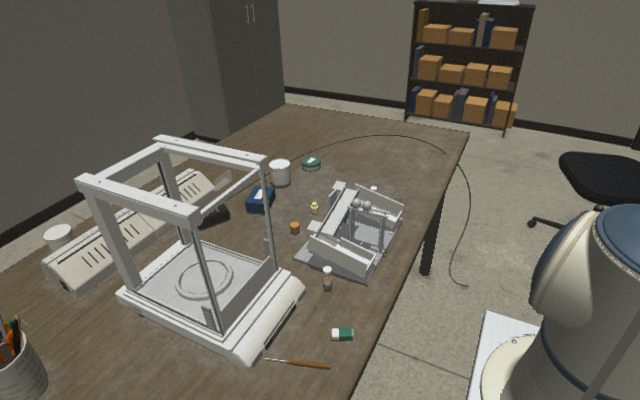

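View pics/side0.png

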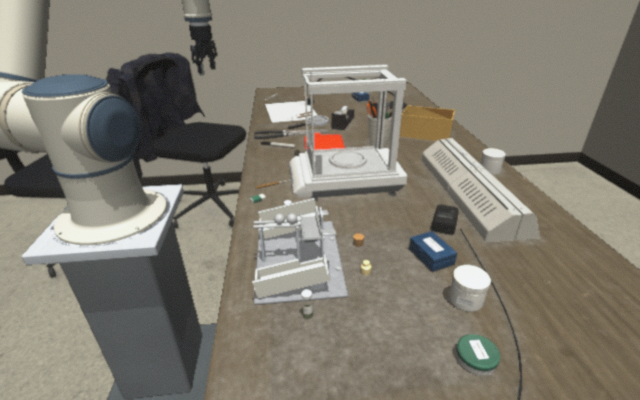

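```bash
cat >> h.py <<'E'
def world(f,u,v,z=None,d=None):
    K=np.array([[f['fx'],0,f['cx']],[0,f['fy'],f['cy']],[0,0,1]])
    p=cv2.undistortPoints(np.array([[[u,v]]],float),K,np.array(f['dist_coeffs']))[0,0]
    r=np.array([p[0],p[1],1]); R=np.array(f['R']);c=-R.T@f['t'];w=R.T@r
    if d is not None: return c+w*d
    return c+w*(z-c[2])/w[2]
def cloud(f):
    K=np.array([[f['fx'],0,f['cx']],[0,f['fy'],f['cy']],[0,0,1]])
    v,u=np.mgrid[0:400,0:640]
    p=cv2.undistortPoints(np.stack([u.ravel(),v.ravel()],1).astype(float)[:,None],K,np.array(f['dist_coeffs']))[:,0]
    d=f['depth'].ravel()
    X=np.c_[p,np.ones(len(p))]*d[:,None]
    W=(X-np.array(f['t']))@np.array(f['R'])
    W[d<=0]=np.nan
    return W.reshape(400,640,3)
E
python3 - <<'E'
from h import *
import pickle
F={c:arm.grab_frame(c) for c in ['scene','side']}
pickle.dump(F,open('F0.pkl','wb'))
def crop(c,x0,y0,x1,y1,s,n):
    im=F[c]['img'][y0:y1,x0:x1];im=cv2.resize(im,None,fx=s,fy=s,interpolation=cv2.INTER_CUBIC)
    cv2.imwrite(f'pics/{n}.png',im[:,:,::-1])
crop('scene',285,170,415,290,5,'c_scene');crop('side',245,190,355,325,4,'c_side')
# top-view height map
H=np.zeros((600,800))
for c in F:
    W=cloud(F[c]).reshape(-1,3);W=W[~np.isnan(W[:,0])]
    i=((1.0-W[:,0])/0.0017).astype(int) ; j=((0.7-W[:,1])/0.0017).astype(int)
    ok=(i>=0)&(i<600)&(j>=0)&(j<800)&(W[:,2]>-.01)&(W[:,2]<.6)
    np.maximum.at(H,(i[ok],j[ok]),W[ok,2])
cv2.imwrite('pics/top.png',cv2.applyColorMap(np.clip(H/0.4*255,0,255).astype(np.uint8),cv2.COLORMAP_JET))
for l in ['vial_a','vial_b','weight','cork','eraser']:
  for c in F: print(l,c,[(np.round(b['centre'],3).tolist(),round(b['score'],2)) for b in arm.boxes_of(c,l)][:2])
E
```

```text
vial_a scene [([0.476, -0.07, 0.024], 0.64), ([0.453, -0.24, 0.119], 0.34)]
vial_a side [([0.5, -0.43, 0.027], 0.67)]
vial_b scene [([0.476, -0.07, 0.024], 0.64), ([0.453, -0.24, 0.119], 0.34)]
vial_b side [([0.5, -0.43, 0.027], 0.67)]
weight scene []
weight side []
cork scene [([0.475, -0.069, 0.023], 0.56)]
cork side [([0.642, -0.222, 0.016], 0.5)]
eraser scene [([0.39, 0.03, 0.01], 0.51)]
eraser side [([0.456, -0.258, 0.115], 0.75), ([0.392, 0.019, 0.012], 0.4)]
```

View pics/c_scene.png

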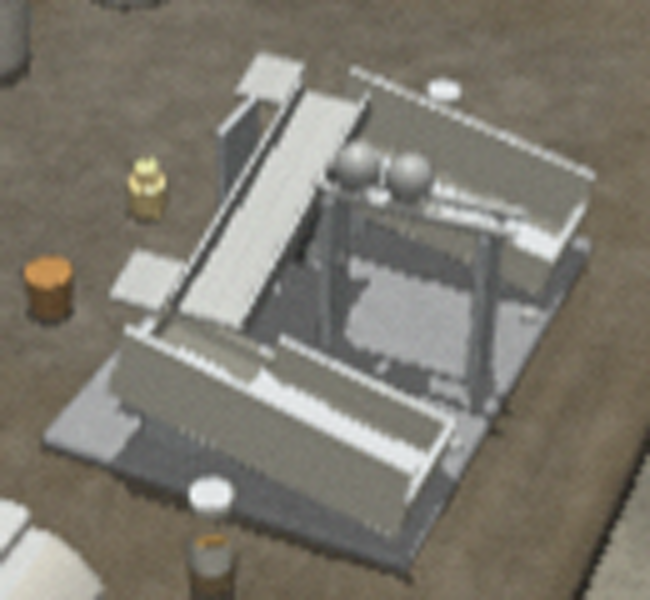

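View pics/c_side.png

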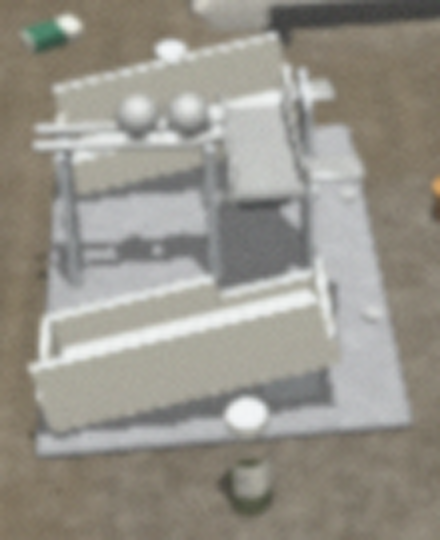

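View pics/top.png

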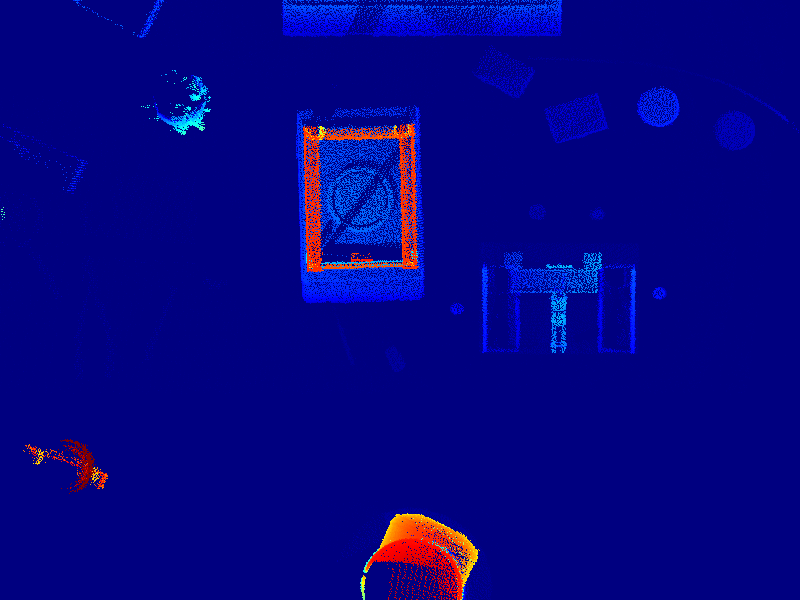

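```bash
python3 - <<'E'
from h import *
import pickle
F=pickle.load(open('F0.pkl','rb'))
P=[]
for c in F:
    W=cloud(F[c]).reshape(-1,3);W=W[~np.isnan(W[:,0])]
    P.append(W[(W[:,0]>.37)&(W[:,0]<.63)&(W[:,1]>-.42)&(W[:,1]<-.09)&(W[:,2]>-.01)&(W[:,2]<.2)])
for k,W in zip(F,P):
    print(k,len(W))
    for n,y0,y1 in [('Ltab',-.215,-.15),('Rtab',-.34,-.27),('mid',-.265,-.22)]:
        s=W[(W[:,0]>(.55 if n!='mid' else .53))&(W[:,1]>y0)&(W[:,1]<y1)&(W[:,2]>.06)]
        if len(s): print(n,len(s),np.median(s,0).round(4),s.min(0).round(3),s.max(0).round(3))
    # rails+balls
    s=W[(W[:,0]<.525)&(W[:,2]>.095)]
    print('rails',s.min(0).round(3),s.max(0).round(3),np.median(s,0).round(4))
    b=s[s[:,2]>.110]
    # chute walls outer edges
    for n,m in [('Lch',W[:,1]>-.2),('Rch',W[:,1]<-.28)]:
        s=W[m&(W[:,2]>.03)&(W[:,2]<.075)&(W[:,0]<.55)]
        print(n,np.percentile(s,1,0).round(3),np.percentile(s,99,0).round(3))
    # sphere fits
    from scipy.optimize import least_squares
    for x0 in [.455,.478]:
        q=b[abs(b[:,0]-x0)<.011]
        r=least_squares(lambda c:np.linalg.norm(q-c,axis=1)-.012,[x0,-.248,.112],loss='soft_l1',f_scale=.001)
        print('ball',len(q),r.x.round(4))
E
```

```text
scene 9085
Ltab 91 [ 0.5605 -0.1707  0.0722] [ 0.55  -0.187  0.066] [ 0.572 -0.157  0.078]
Rtab 66 [ 0.5601 -0.3051  0.1111] [ 0.55  -0.322  0.104] [ 0.57  -0.291  0.115]
mid 209 [ 0.545  -0.2417  0.0936] [ 0.53  -0.265  0.076] [ 0.55  -0.221  0.125]
rails [ 0.4   -0.314  0.095] [ 0.525 -0.235  0.125] [ 0.469  -0.245   0.1033]
Lch [ 0.403 -0.197  0.03 ] [ 0.548 -0.121  0.074]
Rch [ 0.401 -0.416  0.03 ] [ 0.538 -0.316  0.074]
ball 67 [ 0.4571 -0.2504  0.1119]
ball 53 [ 0.4838 -0.25    0.11  ]
side 11835
Ltab 26 [ 0.5625 -0.181   0.0747] [ 0.557 -0.189  0.071] [ 0.57  -0.165  0.078]
Rtab 61 [ 0.5597 -0.3115  0.1129] [ 0.55  -0.323  0.108] [ 0.569 -0.294  0.117]
mid 88 [ 0.5447 -0.2441  0.0915] [ 0.53  -0.265  0.06 ] [ 0.552 -0.221  0.125]
rails [ 0.4   -0.316  0.095] [ 0.525 -0.239  0.125] [ 0.4692 -0.2586  0.1037]
Lch [ 0.403 -0.194  0.031] [ 0.547 -0.122  0.074]
Rch [ 0.402 -0.415  0.03 ] [ 0.548 -0.319  0.074]
ball 75 [ 0.4564 -0.2491  0.1124]
ball 65 [ 0.4833 -0.2496  0.1109]
```

The scene crop shows the right tab raised (scene px ≈340,185) and the left tab lowered (≈315,226). The balls sit at px ≈357,203 and 367,205. The depth fits agree with the stated sizes: sorter origin ≈(0.522, −0.250), yaw ≈0, right tab at (0.556, −0.306, 0.113). The left tab is down now, so the balls have to end up in the right chute.

Request:
servo_tool --deltas "0 0 0 -0.168; 0 0 0 -0.168; -5.5 2.2 0 0; -5.5 2.2 0 0; -5.5 2.2 0 0" --claw -1

```text
time: 2.22
ee_pos: [0.2724, 0.4235, 0.2313]
tool_rot: [[-0.001, 1.0, 0.0], [1.0, 0.001, 0.0], [0.0, 0.0, -1.0]]
force: [0.8, 0.1, 0.1]
opening: -0.0001
```

Request:
servo_tool --deltas "-5.5 2 0 0; -5.5 2 0 0; -5.5 2 0 0; -5.5 2 0 0; -5.5 2 0 0"

```text
time: 2.85
ee_pos: [0.3726, 0.1484, 0.2316]
tool_rot: [[-0.0, 1.0, 0.001], [1.0, 0.0, 0.0], [0.0, 0.001, -1.0]]
force: [1.1, 0.8, 0.9]
opening: -0.0001
```

Request:
servo_tool --deltas "-5.5 1 0 0; -5.5 0.5 0 0; -5.5 0.5 0 0; -5.5 0 0 0; -5.5 0 0 0"

```text
time: 3.48
ee_pos: [0.392, -0.1268, 0.2315]
tool_rot: [[0.0, 1.0, 0.001], [1.0, -0.0, -0.0], [-0.0, 0.001, -1.0]]
force: [0.6, 1.0, -0.0]
opening: 0.0001
```

Request:
servo_tool --deltas "-3.7 3.4 0 0; -3.7 3.4 0 0; -3.7 3.4 0 0; -3.7 3.4 0 0; -3.7 3.4 0 0"

```text
time: 4.1
ee_pos: [0.5631, -0.3111, 0.2313]
tool_rot: [[-0.0, 1.0, 0.0], [1.0, 0.0, -0.0], [-0.0, 0.0, -1.0]]
force: [0.3, 0.8, 0.9]
opening: -0.0002
```

Request:
servo_tool --deltas "0 0 4 0; 0 0 4 0; 0 0 0 0"

```text
time: 4.47
ee_pos: [0.5606, -0.3089, 0.1488]
tool_rot: [[-0.0, 1.0, -0.005], [1.0, 0.0, 0.003], [0.003, -0.005, -1.0]]
force: [0.4, 0.2, -0.2]
opening: 0.0001
```

```bash
python3 - <<'E'
from h import *
o=arm.get_obs();print(o['time'],o['ee_pos'],o['force'])
for c in ['scene','side']:
    f=arm.grab_frame(c)
    x0,y0,x1,y1=(285,130,425,290) if c=='scene' else (235,150,365,325)
    im=cv2.resize(f['img'][y0:y1,x0:x1],None,fx=3.4,fy=3.4,interpolation=cv2.INTER_CUBIC)
    cv2.imwrite(f'pics/{c}1.png',im[:,:,::-1])
E
```

```text
4.475 [ 0.56064745 -0.30889311  0.14877844] [ 0.38872262  0.20380317 -0.24215509]
```

View pics/scene1.png

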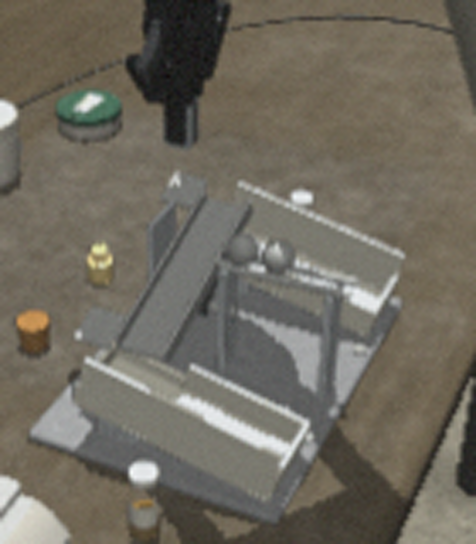

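View pics/side1.png

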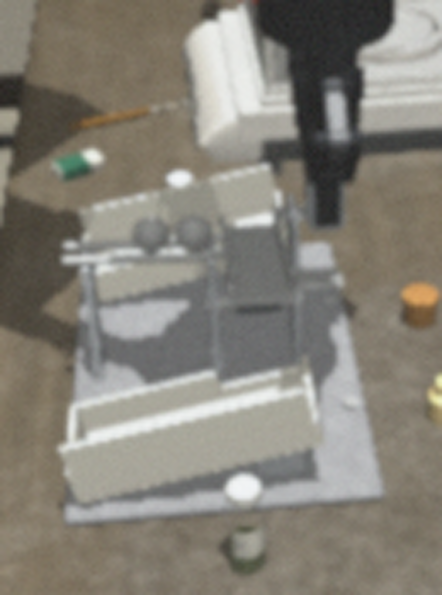

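The fingers hang straight above the raised right tab (crop px ≈182,142 above the tab at ≈187,190 in the scene view). Next I press it down.

Request:
servo_tool --deltas "-0.2 0.1 1.5 0; 0 0 1.5 0; 0 0 0.8 0; 0 0 0.8 0; 0 0 0.6 0"

```text
time: 5.2
ee_pos: [0.5631, -0.3118, 0.0988]
tool_rot: [[-0.0, 1.0, -0.0], [1.0, 0.0, 0.0], [0.0, -0.0, -1.0]]
force: [-0.8, -0.4, 1.1]
opening: 0.0
```

Request:
servo_tool --deltas "0 0 0.6 0; 0 0 0.6 0; 0 0 0.6 0; 0 0 0.3 0; 0 0 0 0"

```text
time: 5.82
ee_pos: [0.5631, -0.3118, 0.0783]
tool_rot: [[-0.0, 1.0, -0.0], [1.0, 0.0, 0.0], [0.0, -0.0, -1.0]]
force: [-0.5, 0.4, -0.1]
opening: 0.0
```

```bash
cat > look.py <<'E'
from h import *
import sys
o=arm.get_obs();print(o['time'],o['ee_pos'].round(4) if hasattr(o['ee_pos'],'round') else o['ee_pos'],o['force'])
ims=[]
for c in ['scene','side']:
    f=arm.grab_frame(c)
    x0,y0,x1,y1=(285,150,415,290) if c=='scene' else (240,180,355,325)
    im=cv2.resize(f['img'][y0:y1,x0:x1],(400,int(400*(y1-y0)/(x1-x0))),interpolation=cv2.INTER_CUBIC)
    ims.append(im[:430])
    W=cloud(f).reshape(-1,3);W=W[~np.isnan(W[:,0])]
    for n,y0,y1 in [('Ltab',-.22,-.15),('Rtab',-.35,-.27)]:
        s=W[(W[:,0]>.555)&(W[:,0]<.575)&(W[:,1]>y0)&(W[:,1]<y1)&(W[:,2]>.06)&(W[:,2]<.125)]
        if len(s): print(c,n,len(s),np.median(s,0).round(4))
    for l in ['ball_front_center']:
        print([(np.round(b['centre'],3).tolist(),round(b['score'],2)) for b in arm.boxes_of(c,l)][:3])
h=max(i.shape[0] for i in ims)
ims=[cv2.copyMakeBorder(i,0,h-i.shape[0],0,0,cv2.BORDER_CONSTANT) for i in ims]
cv2.imwrite(f'pics/{sys.argv[1]}.png',np.hstack(ims)[:,:,::-1])
E
python3 look.py p2
```

```text
5.825 [ 0.5631 -0.3118  0.0783] [-0.46878948  0.35607584 -0.09339312]
scene Ltab 36 [ 0.5623 -0.1887  0.1128]
scene Rtab 38 [ 0.5577 -0.2998  0.104 ]
[([0.479, -0.245, 0.115], 0.41)]
side Rtab 180 [ 0.563  -0.3248  0.0793]
[]
```

View pics/p2.png

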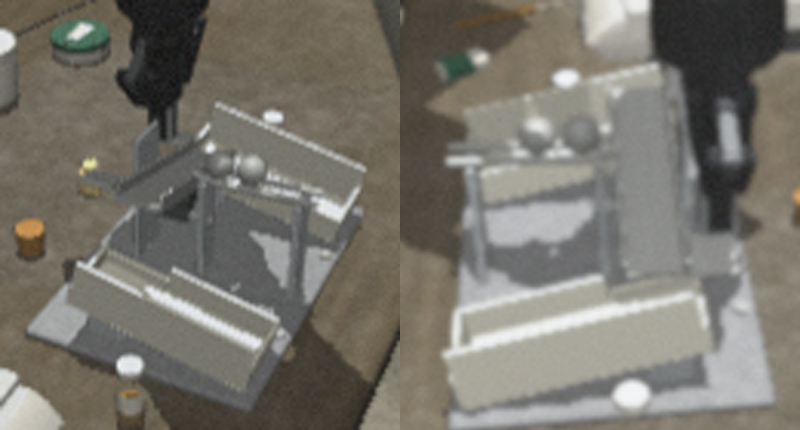

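The gate has rocked over: the left tab is now at z ≈0.113 (left crop px ≈100,180) and both balls still wait on the rails. I'll lift the fingers clear and go behind the rear ball.

Request:
servo_tool --deltas "0 0 -4 0; 0 0 -5 0; 0 -1 -1 0; 1.2 -2.8 0 0; 1.2 -2.8 0 0"

```text
time: 6.65
ee_pos: [0.4959, -0.2873, 0.1778]
tool_rot: [[-0.0, 1.0, -0.0], [1.0, 0.0, 0.0], [0.0, -0.0, -1.0]]
force: [-0.1, -0.6, 0.2]
opening: -0.0003
```

Request:
servo_tool --deltas "1.2 -2.8 0 0; 1.2 -2.8 0 0; 1.2 -2.8 0 0; 0 0 0 0; 0 0 0 0"

```text
time: 7.28
ee_pos: [0.4135, -0.2522, 0.1783]
tool_rot: [[-0.0, 1.0, 0.0], [1.0, 0.0, -0.0], [-0.0, 0.0, -1.0]]
force: [0.4, -0.2, 0.0]
opening: 0.0002
```

Request:
servo_tool --deltas "0.2 0 3 0; 0 0 2 0; 0 0 1.2 0; 0 0 0.7 0; 0 0 0 0"

```text
time: 7.9
ee_pos: [0.4133, -0.25, 0.1092]
tool_rot: [[-0.0, 1.0, -0.0], [1.0, 0.0, 0.0], [0.0, -0.0, -1.0]]
force: [-0.5, 0.4, -0.8]
opening: 0.0001
```

```bash
python3 look.py p3
```

```text
7.9 [ 0.4133 -0.25    0.1092] [-0.46271051  0.40069148 -0.75622013]
scene Ltab 34 [ 0.5628 -0.1889  0.1127]
scene Rtab 24 [ 0.5612 -0.3243  0.0732]
[]
side Ltab 68 [ 0.5623 -0.1971  0.1119]
side Rtab 91 [ 0.5626 -0.33    0.0729]
[([0.483, -0.26, 0.116], 0.56)]
```

View pics/p3.png

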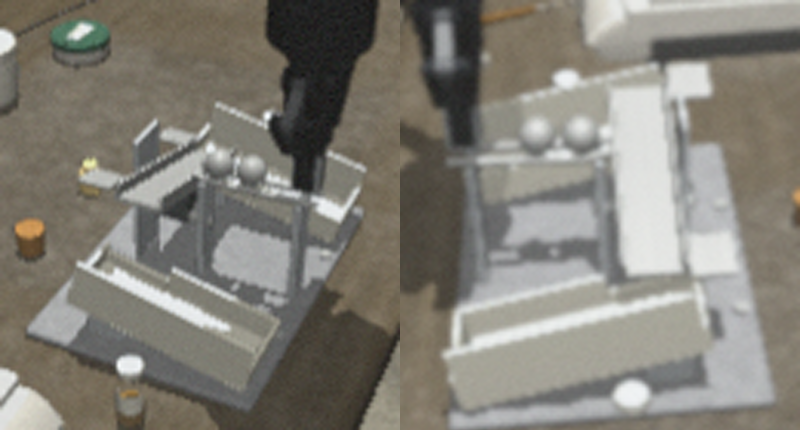

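The gate stays tipped right (tabs at 0.112 and 0.073). The closed fingers stand on the rail line about 2 cm behind the rear ball (left crop px ≈310,185). Now a gentle push.

Request:
servo_tool --deltas "0 0.8 0 0; 0 0.7 0 0; 0 0.4 0 0; 0 0.4 0 0; 0 0.4 0 0"

```text
time: 8.72
ee_pos: [0.4403, -0.2498, 0.1092]
tool_rot: [[-0.0, 1.0, -0.0], [1.0, 0.0, 0.0], [0.0, -0.0, -1.0]]
force: [-0.5, -0.5, -1.6]
opening: 0.0002
```

Request:
servo_tool --deltas "0 0.3 0 0; 0 0.3 0 0; 0 0.3 0 0; 0 0.3 0 0; 0 0.3 0 0"

```text
time: 9.35
ee_pos: [0.4553, -0.2499, 0.1093]
tool_rot: [[-0.0, 1.0, 0.0], [1.0, 0.0, -0.0], [-0.0, 0.0, -1.0]]
force: [-0.0, 0.0, 1.0]
opening: -0.0
```

```bash
python3 look.py p4
```

```text
9.35 [ 0.4553 -0.2499  0.1093] [-0.00159737  0.04097462  0.97731868]
scene Ltab 37 [ 0.5625 -0.1901  0.1121]
scene Rtab 23 [ 0.5619 -0.3254  0.0729]
[([0.493, -0.243, 0.119], 0.54)]
side Ltab 68 [ 0.5623 -0.196   0.1113]
side Rtab 92 [ 0.5625 -0.3305  0.073 ]
[([0.531, -0.278, 0.076], 0.67), ([0.505, -0.258, 0.118], 0.59)]
```

View pics/p4.png

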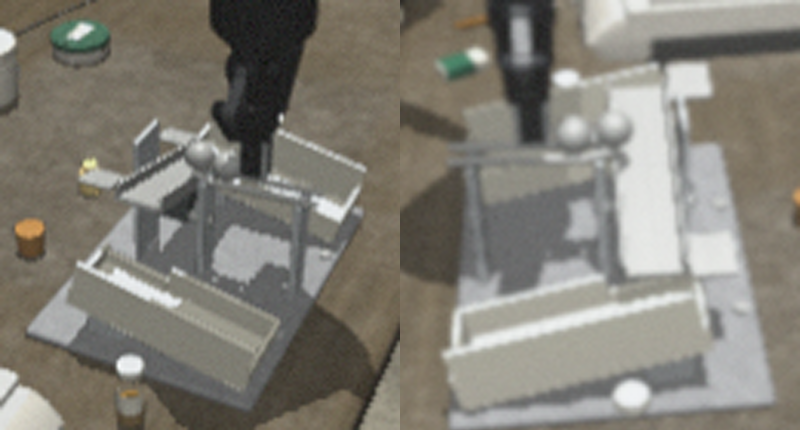

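Front ball is at the lip (right crop px ≈613,128). I keep pushing in small steps.

Request:
servo_tool --deltas "0 0.3 0 0; 0 0.3 0 0; 0 0.3 0 0; 0 0 0 0"

```text
time: 10.05
ee_pos: [0.4644, -0.2499, 0.1092]
tool_rot: [[-0.0, 1.0, 0.0], [1.0, 0.0, -0.0], [-0.0, 0.0, -1.0]]
force: [-0.4, -0.1, -0.5]
opening: 0.0004
```

```bash
python3 look.py p5
```

```text
10.05 [ 0.4644 -0.2499  0.1092] [-0.39058756 -0.11687851 -0.46574263]
scene Ltab 36 [ 0.5627 -0.1883  0.1131]
scene Rtab 23 [ 0.5613 -0.3262  0.0731]
[]
side Ltab 65 [ 0.5626 -0.1969  0.1115]
side Rtab 91 [ 0.5625 -0.3295  0.0728]
[([0.525, -0.272, 0.079], 0.5)]
```

View pics/p5.png

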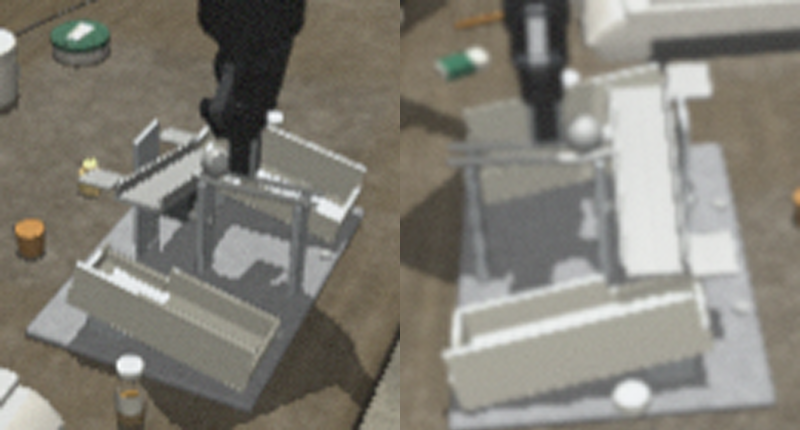

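The front ball has left the rails and is not on the gate. One ball remains, at px ≈585,130 in the right crop, and the gate is still tipped right. I push on.

Request:
servo_tool --deltas "0 0.3 0 0; 0 0.3 0 0; 0 0.3 0 0; 0 0.3 0 0; 0 0.3 0 0"

```text
time: 10.88
ee_pos: [0.4794, -0.2498, 0.1093]
tool_rot: [[-0.0, 1.0, 0.0], [1.0, 0.0, -0.0], [-0.0, 0.0, -1.0]]
force: [-0.2, -0.9, 1.1]
opening: 0.0002
```

Request:
servo_tool --deltas "0 0.3 0 0; 0 0 0 0; 0 0 0 0"

```text
time: 11.25
ee_pos: [0.482, -0.2498, 0.1093]
tool_rot: [[-0.0, 1.0, -0.0], [1.0, 0.0, 0.0], [0.0, -0.0, -1.0]]
force: [-0.8, -0.2, 0.3]
opening: -0.0
```

```bash
python3 look.py p6
```

```text
11.25 [ 0.482  -0.2498  0.1093] [-0.78667381 -0.20003793  0.26998673]
scene Ltab 37 [ 0.5621 -0.1889  0.1126]
scene Rtab 23 [ 0.5613 -0.3229  0.0739]
[]
side Ltab 66 [ 0.5625 -0.196   0.1111]
side Rtab 90 [ 0.5625 -0.3291  0.0729]
[]
```

View pics/p6.png

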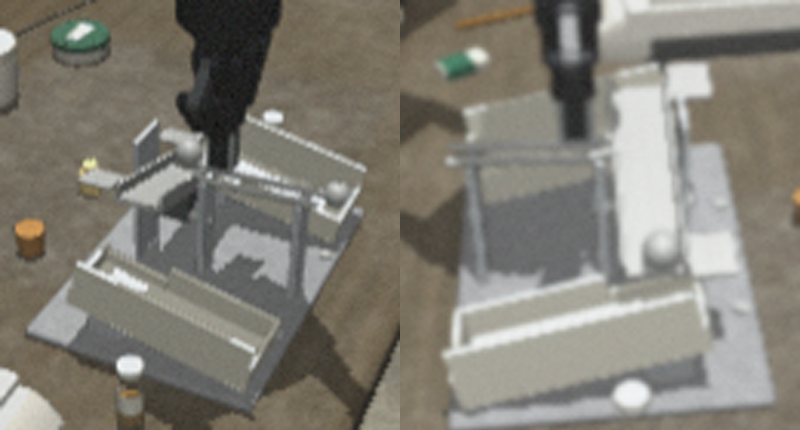

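One ball lies at the front end of the right chute (left crop px ≈337,190), and the other is rolling off the gate's right end (right crop ≈660,248). I'll back off, go up and wait.

Request:
servo_tool --deltas "0 -1 0 0; 0 -1 -2 0; 0 0 -4 0; 2 0 -4 0; 4 0 0 0"

```text
time: 12.08
ee_pos: [0.4629, -0.1908, 0.2119]
tool_rot: [[0.002, 1.0, 0.005], [1.0, -0.002, -0.003], [-0.003, 0.005, -1.0]]
force: [0.2, 0.3, -1.5]
opening: 0.0001
```

Request:
servo_tool --deltas "5 -1 0 0; 5 -1 0 0; 5 0 0 0; 0 0 0 0; 0 0 0 0"

```text
time: 12.7
ee_pos: [0.4418, -0.0401, 0.2093]
tool_rot: [[-0.001, 1.0, 0.0], [1.0, 0.001, -0.0], [-0.0, 0.0, -1.0]]
force: [0.4, 0.7, 0.5]
opening: -0.0002
```

Request:
servo_tool --deltas "0 0 0 0; 0 0 0 0; 0 0 0 0; 0 0 0 0; 0 0 0 0"

```text
time: 13.32
ee_pos: [0.4421, -0.04, 0.2093]
tool_rot: [[-0.0, 1.0, 0.0], [1.0, 0.0, -0.0], [-0.0, 0.0, -1.0]]
force: [0.5, -0.2, -0.1]
opening: 0.0002
```

Request:
servo_tool --deltas "0 0 0 0; 0 0 0 0; 0 0 0 0; 0 0 0 0; 0 0 0 0"

```text
time: 13.95
ee_pos: [0.4421, -0.0398, 0.2093]
tool_rot: [[-0.0, 1.0, 0.0], [1.0, 0.0, -0.0], [-0.0, 0.0, -1.0]]
force: [0.9, 0.0, 1.0]
opening: -0.0002
```

```bash
python3 look.py p7
```

```text
13.95 [ 0.4421 -0.0398  0.2093] [0.92461909 0.04894147 0.97831525]
scene Ltab 25 [ 0.5645 -0.1837  0.1133]
[([0.413, -0.354, 0.036], 0.63)]
side Ltab 66 [ 0.5624 -0.1964  0.1112]
side Rtab 91 [ 0.5626 -0.3304  0.073 ]
[]
```

View pics/p7.png

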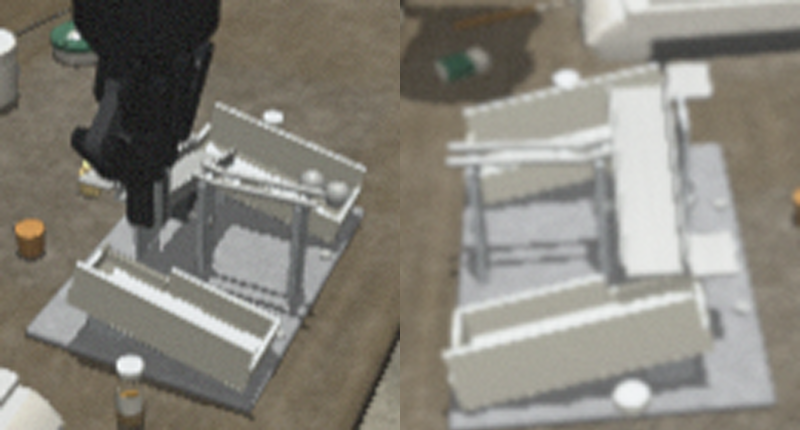

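Both balls are in the right chute (left crop px ≈313,180 and 337,190). I'll wait a little longer and check that they are at rest.

Request:
servo_tool --deltas "0 0 0 0; 0 0 0 0; 0 0 0 0; 0 0 0 0; 0 0 0 0"

```text
time: 14.78
ee_pos: [0.4421, -0.0399, 0.2093]
tool_rot: [[-0.0, 1.0, -0.0], [1.0, 0.0, -0.0], [-0.0, -0.0, -1.0]]
force: [0.2, -0.4, 1.4]
opening: -0.0001
```

Request:
servo_tool --deltas "0 0 0 0; 0 0 0 0; 0 0 0 0; 0 0 0 0; 0 0 0 0"

```text
time: 15.4
ee_pos: [0.4421, -0.0399, 0.2093]
tool_rot: [[-0.0, 1.0, 0.0], [1.0, 0.0, -0.0], [-0.0, 0.0, -1.0]]
force: [0.3, 0.5, -0.1]
opening: -0.0002
```

```bash
python3 - <<'E'
from h import *
import time
a=arm.grab_frame('scene')
for _ in range(14): b=arm.grab_frame('scene')
r=(slice(195,235),slice(370,412))
d=cv2.absdiff(cv2.GaussianBlur(a['img'],(5,5),0)[r],cv2.GaussianBlur(b['img'],(5,5),0)[r])
print('diff',d.max(),d.mean())
for l in ['ball_front_center','ball_rear_center','eraser','cork','weight','vial_a']:
    print(l,[(np.round(q['centre'],3).tolist(),round(q['score'],2)) for q in arm.boxes_of('scene',l)][:3])
W=cloud(b)[r].reshape(-1,3);s=W[(W[:,1]<-.32)&(W[:,1]>-.378)&(W[:,0]<.47)&(W[:,2]>.03)]
print(len(s),np.nanmin(s,0),np.nanmax(s,0))
print(arm.get_obs()['time'])
E
```

```text
diff 3 0.5484126984126985
ball_front_center [([0.414, -0.357, 0.036], 0.42)]
ball_rear_center [([0.438, -0.358, 0.04], 0.36)]
eraser [([0.391, 0.033, 0.012], 0.54), ([0.413, -0.355, 0.035], 0.27)]
cork [([0.636, -0.204, 0.022], 0.56)]
weight [([0.525, -0.246, 0.078], 0.19)]
vial_a [([0.474, -0.071, 0.022], 0.43)]
352 [ 0.3994694  -0.37779009  0.03005138] [ 0.46982213 -0.32005789  0.06890144]
16.45
```

```bash
python3 -c "
from rig import arm
print(arm.sign_off())"
```

```text
the job is handed in; nothing more can be done
None
```

I pressed the raised right tab, which rocked the gate from feeding the left chute to feeding the right one. Then I gently pushed both balls over the lip with the shut fingers, backed the arm away and handed the job in at about 16.5 s. Sign-off gives no verdict.

**Last checks, just before handing in:**
- **Gate:** at its new stop in the last look, with the left tab 112 mm and the right tab 73 mm above the table.
- **Balls:** both were in the right chute at its front end, at about (0.414, −0.357) and (0.438, −0.358). Pictures taken 0.7 s apart showed no motion there.
- **Bystanders:** the vial left of the sorter and the eraser were within about 4 mm of where the scene camera first had them. The cork was detected in place and showed no visible move, but only its side-camera start reading was good, so I can't give a distance.
- **Not confirmed:** the network did not find the brass weight (only a false hit on the sorter). I did not re-measure the vial on the right, but its cap looked unmoved in the pictures. The arm never went near either of them at their height.

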